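Zero the red peak pointer of a pruner test gauge

TASK

Two cutting-force gauges for pruning shears stand on the blue table. On the one with the red peak pointer, turn the pointer by its grip bar counterclockwise (seen from above) all the way back to its zero stop and let go. Leave the yellow pointer of the other gauge at its reading, and leave the spray can standing where it is.

Things in the scene. Friction and masses are not known exactly. Their poses are not given: they have to be found in the camera images.
- peak_red (a joint): Angle (rad) of the red peak pointer: 0 = at the zero stop (steel pin, 9 mm high, by the green zero mark, 58 mm from the axis), larger = clockwise from above; starts between 0.7 and 1.4. Vertical axis, friction 0.04 N m, no spring, hard stops at 0 and 4.2. White dial 128 mm across on a fixed grey housing 140 x 140 x 45 mm; a black needle lies flat at zero.
- peak_red_grip (a point): Grip point on the red pointer's axis, 78 mm above the table, 31 mm above the dial. Upright red grip bar centred on the axis: 38 mm long, 14 mm thick, its top 11 mm above this point; it stands on a 38 mm disc, top 24 mm below. A flat pointer 6 mm wide reaches 60 mm out, under the bar and in line with it. x: along the bar to the pointer's tip; y: across the bar; z up; they turn with it.
- peak_yellow_tip (a point): Tip of the yellow peak pointer on the other gauge, 58 mm from its axis; leave alone. x points outward along the pointer, z up. The gauges are alike but for this colour. Each has a test jaw outside its housing, 90 degrees clockwise from zero, under 60 mm high, reaching 130 mm from the axis.
- spray_can: Blue spray can, yellow band, red nozzle cap, 53 mm in diameter, 161 mm high, standing loose on the table to the left or right of the two gauges. Origin at the centre of its underside, z up. Leave it standing. On the other side lie loose red-handled pruning shears, about 190 mm long, 20 mm high.

How it is judged:
At the end, for the whole second after the job is handed in: The red pointer rests within 10 degrees (0.175 rad) of its zero stop, not turning; the tip of the yellow pointer is within 12 mm of where it was, and the spray can stands upright within 40 mm of where it was (value of joint peak_red below 0.175 rad and velocity of joint peak_red between -0.1 and 0.1 rad/s and distance of peak_yellow_tip from where it was at the start of the episode below 0.012 m and distance of spray_can from where it was at the start of the episode below 0.04 m and angle between spray_can's own z axis and vertical below 0.4 rad); the robot touches nothing.
It fails at once if the yellow pointer is moved (tip by more than 12 mm) (distance of peak_yellow_tip from where it was at the start of the episode above 0.012 m).
It fails at once if the spray can is knocked over or pushed more than 40 mm (angle between spray_can's own z axis and vertical above 0.4 rad or distance of spray_can from where it was at the start of the episode above 0.04 m).
It also fails if it takes over 29 s, if anything falls off the work surface, if the arm or the gripper's body presses on something with over 40 N, if the wrist force passes 120 N, or if a joint passes its speed limit or range.

ROBOT

A 7-joint arm with a two-finger parallel gripper is mounted at the origin on the work surface. World frame = base frame: x ahead of the robot, y to its left, z up, the work surface at z = 0. Lengths are in m, angles in rad, forces in N, time in s.
With the tool pointing down it reaches from about 0.425 to 0.925 m from the base axis. Payload 6.8 kg.
Tool frame: the origin (TCP) lies between the finger pads; the fingertips stand 14 mm ahead of it and the grasp point (between the pads) lies 5 mm behind it; z points along the fingers, y is the line along which they close (so a half turn about z gives the same grasp; the last joint's range is limited). The gripper opens to 85 mm and grips with 20 to 120 N. Pads are 22 mm wide; open, the fingers measure 114 mm over their backs; the gripper's body (76 mm by 85 mm) begins 54 mm behind the grasp point. The pads swing forward as they close: fully open they stand 13 mm farther back than shut.
Start: joints at [1.129, 0.477, 0.022, 1.555, -0.011, 1.109, -0.083], TCP at [0.221, -0.638, 0.209] pointing down, gripper open.
Joint ranges: [-2.96, 2.96], [-0.34, 2.1], [-1.41, 1.46], [0.24, 2.44], [-1.37, 4.51], [0.17, 1.92], [-2.96, 2.96]. Speed limits (rad/s): [2.39, 2.39, 3.14, 3.14, 3.14, 3.14, 3.14].

INTERFACE

Orientations are given as a rotation vector (axis times angle).
In Python, from bench import r, imaging gives the robot as it stands.
- The arm moves only by the tool apply_moves, never from a script. Its argument "moves" is a list of rows, each a list of 2 entries, a list of its own where there are three numbers: the shift along the tool's x, y, z in cm, then the turn about the tool's z in rad. In form: [[[tx, ty, tz], roll], ...]. A call has 1 to 10 rows; each row is the pose to reach, as a shift and turn from the pose commanded when the call began, along the tool's axes at that moment; what a row does not reach only later rows make up. A row lasts 1/12 s, in which the tool goes at most 41.7 mm and 7.16 degrees, less where a joint would pass 70% of its speed; a pose out of reach is approached as far as the arm can. A call with a gripper value outside its range is refused whole. "claw" is the opening, from 0 (shut) to 1 (fully open), set as the call begins (left out, the last holds). The fingers move at their own pace and stop on an object; "grip_force" is the grip in N (left out, the last holds). Time passes only in rows, so rows that repeat a pose let the fingers close. It gives the time, the measured TCP pose, the force and the opening at its end, in the units of the state.
- r.get_obs(): the state, without advancing time (a new reading comes with each control period).
- imaging.grab_frame(name): name is "scene" or "top" or "wrist"; returns a dict with "frame" (400x640x3 uint8, blue, green, red), "intrinsics" (3x3 intrinsics, pixels), "k1" (the pictures are not rectified: a ray, as slopes to the right and down, at radius r is drawn at 1 + k1 r^2 times it, then the intrinsics apply), "T" (4x4, takes a point from camera to world coordinates). Camera axes: x right, y up, looking along -z (the intrinsics and any distortion apply to the point x, -y, -z); pixel columns grow to the right and rows downward; lengths in m; the calibration is good to about 2 mm. A picture is of the moment at which its call begins. There is no depth.
- r.hand_in(): hands the job in, once; it reports no verdict.
The state is a dict: "clock": time; "joints": joint angles; "qvel": joint speeds; "tau": joint torques, N m; "tcp_pos": TCP position; "orientation": TCP orientation; "contact_force": force on the tool from outside, world axes, zero at the start; "moment": the same for the moment, N m; "grip_width": finger opening in m.
Only numpy, scipy, OpenCV 4.12 (cv2) and the standard library are available. Lean on these libraries where they do the work, as an engineer would, in place of code of your own. Each camera call takes 0.05 s, during which the arm holds its last target. There are 200 camera calls.

## Working session

There is one attempt and no reset: what is moved stays moved. The work goes in short steps, Python scripts to look and compute and a tool call to move; the robot and the scene stay as the last step left them, time stands still between calls to the robot, and variables do not carry over. Pictures are saved under pics/ and viewed, on a budget of 10 in all, crops included, one or two more only if the job needs it, and the job is handed in when it is done.

Besides the shell and the picture viewer there is one more tool, called by a JSON object that holds its "fn" and its "kwargs". apply_moves: Moves the arm, as the interface text tells. Its arguments: {"type":"object","properties":{"moves":{"type":"array","items":{"type":"array"}},"claw":{"type":"number"},"grip_force":{"type":"number"}},"required":["moves"]}

```bash
ls; mkdir -p pics; cat > h.py <<'E'
import numpy as np, cv2
from bench import r, imaging
from scipy.spatial.transform import Rotation as R
def save(n,f):
    d=imaging.grab_frame(n); cv2.imwrite(f,d["frame"]); np.savez(f+'.npz',K=d["intrinsics"],k1=d["k1"],T=d["T"]); return d
def pt(f,u,v,z):
    d=np.load(f+'.npz'); K,k1,T=d['K'],float(d['k1']),d['T']
    p=cv2.undistortPoints(np.array([[[u,v]]],float),K,np.array([k1,0,0,0,0]))[0,0]
    # k1 sign: distorted = und*(1+k1 r^2), same as OpenCV
    w=T[:3,:3]@np.array([p[0],-p[1],-1]); o=T[:3,3]
    return o+w*(z-o[2])/w[2]
def pix(f,P):
    d=np.load(f+'.npz'); T=np.linalg.inv(d['T']); q=T[:3,:3]@np.array(P)+T[:3,3]
    q=q*[1,-1,-1]; return cv2.projectPoints(q[None],np.zeros(3),np.zeros(3),d['K'],np.array([float(d['k1']),0,0,0,0]))[0][0,0]
E
python3 - <<'E'
from h import *
for n in("top","scene"): save(n,f"pics/{n}0.png")
o=r.get_obs(); print(o)
print(R.from_rotvec(o["orientation"]).as_matrix().round(3))
E
```

```text
pics
{'clock': 0.1, 'joints': array([ 1.12889394,  0.47775426,  0.02230533,  1.55636899, -0.0114976 ,
        1.10931127, -0.08314081]), 'qvel': array([ 0.00126332, -0.0014646 ,  0.00043701, -0.00235106,  0.00191372,
       -0.00091725, -0.00082463]), 'tau': array([ 4.31162131e-03, -5.97762251e+01,  1.61355950e+00, -2.81956530e+01,
        1.27906716e-02,  5.02410752e-03,  4.70422617e-05]), 'tcp_pos': array([ 0.22096984, -0.63718385,  0.20839064]), 'orientation': array([-3.09628928e+00, -5.21648013e-01,  6.18704027e-04]), 'contact_force': array([-0.85119169,  0.5819716 , -0.53512699]), 'moment': array([0.04895678, 0.03701237, 0.01117031]), 'grip_width': 0.08540783998389698}
[[ 0.945  0.328 -0.001]
 [ 0.328 -0.945  0.002]
 [-0.    -0.002 -1.   ]]
```

View pics/top0.png

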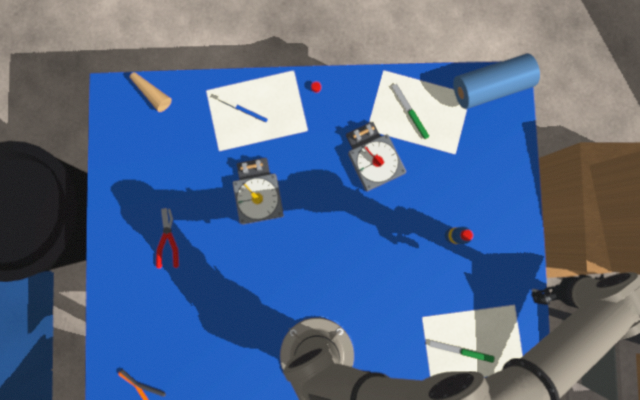

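View pics/scene0.png

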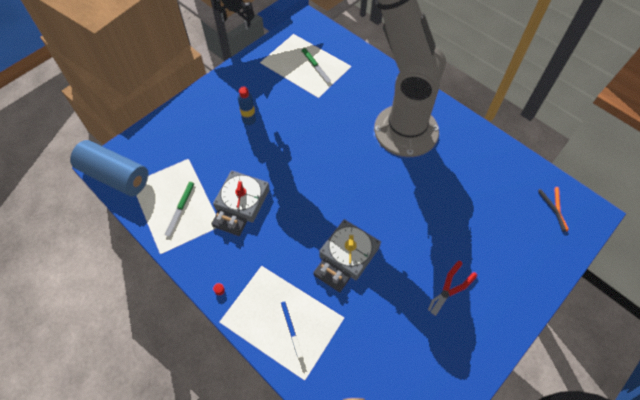

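The top view shows the red gauge at about (377,160), the yellow gauge at (257,198), and the can at (460,236), which lies on the route from the arm's start. The scene view agrees. Next I'll enlarge the red gauge.

```bash
python3 - <<'E'
from h import *
a=cv2.imread('pics/top0.png')[110:200,330:420]; b=cv2.imread('pics/scene0.png')[160:250,200:290]
c=np.hstack([cv2.resize(x,(400,400),interpolation=cv2.INTER_CUBIC) for x in(a,b)])
cv2.imwrite('pics/crop0.png',c)
f='pics/top0.png'
print('red',pt(f,377,160,.085),'yel',pt(f,257,198,.085),'canTop',pt(f,467,236,.161),'scene red',pt('pics/scene0.png',240,186,.085),'can',pt('pics/scene0.png',243,91,.161))
print('base',pt(f,317,345,0),'cam',np.load(f+'.npz')['T'][:3,3])
E
```

```text
red [ 0.60532917 -0.20362036  0.085     ] yel [0.49676818 0.17167106 0.085     ] canTop [ 0.36238765 -0.44674062  0.161     ] scene red [ 0.60847519 -0.2095061   0.085     ] can [ 0.37305618 -0.44767255  0.161     ]
base [ 0.02803713 -0.0015289   0.        ] cam [ 0.36182192 -0.01203615  1.53084792]
```

View pics/crop0.png

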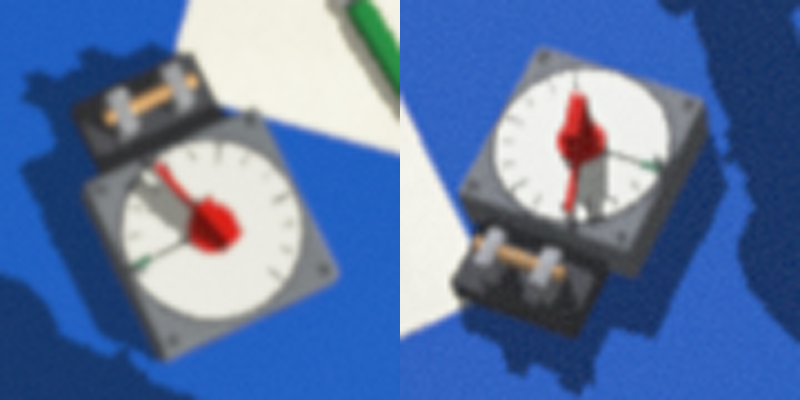

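The crop shows the dial centre at about (212,230), the red tip at (158,167) and the green zero mark at (138,264) in the top half. In the scene half they are at (180,143), (170,210) and (255,166).

```bash
python3 - <<'E'
from h import *
k=90/400
for f,o,c,t,z in(('pics/top0.png',(330,110),(212,230),(158,167),(138,264)),('pics/scene0.png',(200,160),(182,143),(170,210),(256,167))):
    P=[pt(f,o[0]+(q[0]+.5)*k-.5,o[1]+(q[1]+.5)*k-.5,h) for q,h in((c,.047),(t,.052),(z,.047))]
    a=[np.degrees(np.arctan2(*(p-P[0])[1::-1])) for p in P[1:]]
    print(P[0].round(4),'tip deg',a[0],np.linalg.norm((P[1]-P[0])[:2]),'zero deg',a[1],np.linalg.norm((P[2]-P[0])[:2]))
E
```

```text
[ 0.6073 -0.2095  0.047 ] tip deg 39.328555894910394 0.05933650275122873 zero deg 113.25900986570197 0.05870742171885167
[ 0.6102 -0.2128  0.047 ] tip deg 41.048320551147945 0.05931723703649235 zero deg 114.15555936168614 0.0596302348004672
```

Both views agree: the axis is near (0.6085, -0.211), the tip is at about 40° and the zero at about 114°. That puts the joint at about 1.29 rad, inside the stated range, and the radii match at 59 mm. I'll move up and around the can.

{"fn": "apply_moves", "kwargs": {"moves": [[[0,0,-4],0],[[4,0,-6],-0.1],[[8,0,-6],-0.2],[[12,0,-6],-0.3],[[16,0,-6],-0.36],[[20,0,-6],-0.36],[[24,0,-6],-0.36],[[28,-4,-6],-0.36],[[32,-8,-6],-0.36],[[35,-11,-6],-0.36]], "claw": 1}}

```text
clock: 0.93
tcp_pos: [0.5032, -0.4447, 0.2682]
orientation: [-2.953, -1.068, 0.001]
contact_force: [0.8, 0.3, 0.3]
grip_width: 0.0858
```

{"fn": "apply_moves", "kwargs": {"moves": [[[3.5,-1.8,0],0],[[7,-3.5,0],0],[[10.5,-5.2,0],0],[[14,-7,0],0],[[17.5,-8.7,2],0],[[20.5,-10,5],0],[[20.5,-10,8],0],[[20.5,-10,8],0],[[20.5,-10,8],0]]}}

```text
clock: 1.68
tcp_pos: [0.5945, -0.2385, 0.1876]
orientation: [-2.952, -1.068, 0.007]
contact_force: [-0.7, 0.3, 0.1]
grip_width: 0.0854
```

```bash
python3 - <<'E'
from h import *
o=r.get_obs();print(o["clock"],o["tcp_pos"],R.from_rotvec(o["orientation"]).as_matrix().round(3),o["joints"])
f='pics/w1.png';save("wrist",f)
for P in((.6085,-.211,.047),(.6085,-.211,.089)): print(pix(f,P))
E
```

```text
1.6833 [ 0.59454095 -0.23854785  0.18756351] [[ 0.769  0.64  -0.005]
 [ 0.64  -0.769  0.001]
 [-0.003 -0.004 -1.   ]] [ 0.43617167  0.45277699 -0.2072712   1.64903999  0.10399512  1.05538937
 -0.67907261]
[308.63182249 151.50562216]
[306.65991401 158.01129433]
```

View pics/w1.png

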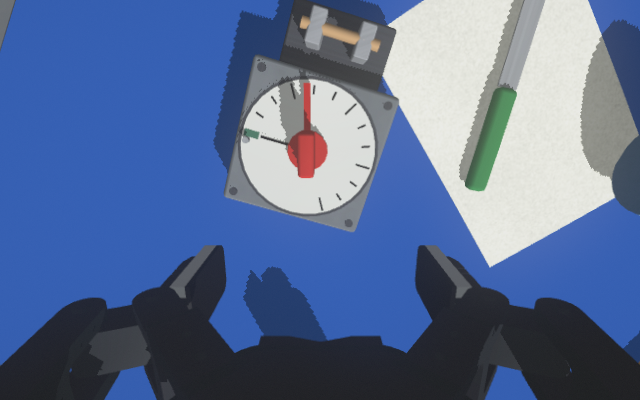

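The wrist view shows the dial centred at (308,146), the tip at (307,84), the bar vertical in the picture (along tool x) and the zero mark at (248,133). I'll refine the axis from this view.

```bash
python3 - <<'E'
from h import *
o=r.get_obs();M=R.from_rotvec(o["orientation"]).as_matrix();print(o["clock"],o["tcp_pos"],o["qvel"].round(3))
f='pics/w1.png'
c=pt(f,308,146,.047);t=pt(f,307,84,.05);z=pt(f,248,133,.047)
b=pt(f,306.5,155,.089)
print(c,b)
for q in(t,z): d=q-c; print(np.linalg.norm(d[:2]),np.degrees(np.arctan2(d[1],d[0])))
print('tool yaw',np.degrees(np.arctan2(M[1,0],M[0,0])),'shift cm',100*M.T@(c-o["tcp_pos"]))
E
```

```text
1.7333 [ 0.59565657 -0.24013001  0.18966994] [ 0.018 -0.03   0.007 -0.039 -0.    -0.004 -0.002]
[ 0.61214942 -0.20724313  0.047     ] [ 0.61034312 -0.20932833  0.089     ]
0.05554338732990801 40.053276429873485
0.057547973125467215 117.57450264676582
tool yaw 39.66321126692056 shift cm [ 3.38541109 -1.47766308 14.26317701]
```

{"fn": "apply_moves", "kwargs": {"moves": [[[3.2,-1.4,1],0],[[3.2,-1.4,3],0],[[3.2,-1.4,5],0],[[3.2,-1.4,7],0],[[3.2,-1.4,8],0],[[3.2,-1.4,8],0],[[3.2,-1.4,8],0],[[3.2,-1.4,8],0]]}}

```text
clock: 2.4
tcp_pos: [0.613, -0.2086, 0.1114]
orientation: [2.953, 1.066, 0.004]
contact_force: [0.4, 0.8, 1.2]
grip_width: 0.0853
```

```bash
python3 - <<'E'
from h import *
f='pics/w2.png';save("wrist",f)
o=r.get_obs();print(o["clock"],o["tcp_pos"],o["qvel"].round(3),o["contact_force"])
for P in((.611,-.209,.047),(.611,-.209,.089)): print(pix(f,P))
E
```

```text
2.45 [ 0.61297942 -0.20836005  0.11135571] [-0.004  0.001 -0.003  0.006 -0.002 -0.003  0.001] [-0.16806026  0.41801291 -0.61911946]
[319.63144465 205.42410847]
[319.69692838 224.83719272]
```

View pics/w2.png

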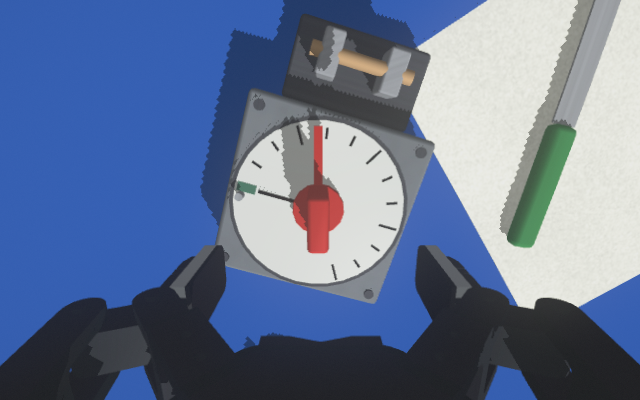

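The dial centre is at (318,202), about 2 mm from where I predicted it. The bar is vertical in the picture and centred between the fingers, so I'll descend and close.

{"fn": "apply_moves", "kwargs": {"moves": [[[0.1,-0.1,1.5],0],[[0.1,-0.1,3],0],[[0.1,-0.1,3.6],0],[[0.1,-0.1,3.6],0],[[0.1,-0.1,3.6],0]]}}

```text
clock: 2.87
tcp_pos: [0.6123, -0.2063, 0.074]
orientation: [2.954, 1.068, 0.001]
contact_force: [0.5, 0.7, 0.7]
grip_width: 0.0858
```

{"fn": "apply_moves", "kwargs": {"moves": [[[0,0,0],0],[[0,0,0],0],[[0,0,0],0],[[0,0,0],0],[[0,0,0],0],[[0,0,0],0],[[0,0,0],0],[[0,0,0],0],[[0,0,0],0],[[0,0,0],0]], "claw": 0, "grip_force": 30}}

```text
clock: 3.7
tcp_pos: [0.6119, -0.2061, 0.0733]
orientation: [2.954, 1.068, -0.0]
contact_force: [1.2, 0.0, -0.6]
grip_width: 0.0003
```

The gripper closed on nothing (0.3 mm), which shouldn't happen at this position. I'll look before doing anything else.

```bash
python3 - <<'E'
from h import *
f='pics/w3.png';d=save("wrist",f)
g=save("scene",'pics/s3.png')
o=r.get_obs();print(o["clock"],o["tcp_pos"],o["grip_width"],o["contact_force"])
c=cv2.resize(g["frame"][130:250,180:300],(400,400),interpolation=cv2.INTER_CUBIC)
cv2.imwrite('pics/c3.png',np.hstack([d["frame"][:,120:520],c]))
E
```

```text
3.8 [ 0.6119037  -0.20606546  0.07327038] 0.00032826891945351343 [1.15560831 0.72746237 0.40412153]
```

View pics/c3.png

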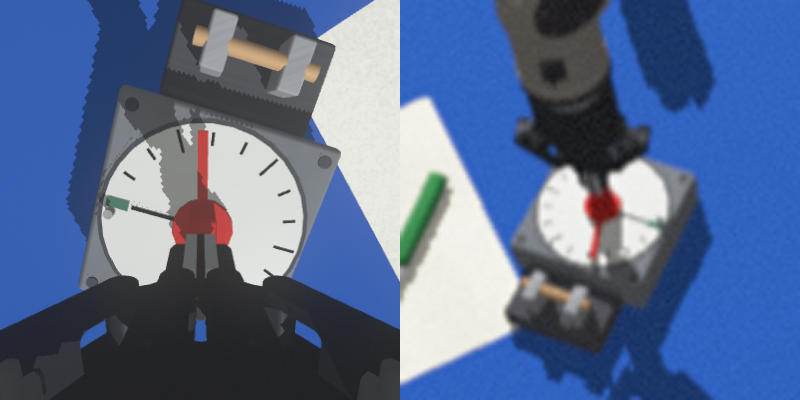

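```bash
python3 - <<'E'
from h import *
f='pics/w3.png'; im=cv2.imread(f)
o=r.get_obs();M=R.from_rotvec(o["orientation"]).as_matrix();p=o["tcp_pos"]
c0=(220,170);s=5
im=cv2.resize(im[170:290,240:400],None,fx=s,fy=s,interpolation=cv2.INTER_CUBIC)
im=cv2.convertScaleAbs(im,alpha=1.6,beta=20)
def dr(P,col):
    q=(pix(f,P)-[240,170])*s; cv2.circle(im,tuple(int(v) for v in q),5,col,-1); print(np.array(P).round(3),q/s+[240,170])
dr(p+M@[0,0,.014],(0,255,0)); dr(p,(255,255,0))
for z in(.054,.089):
    for a in(-.019,.019):
        for b in(-.007,.007):
            t=np.radians(40); dr([.6125+a*np.cos(t)-b*np.sin(t),-.207+a*np.sin(t)+b*np.cos(t),z],(0,255,255) if z>.06 else (255,0,255))
cv2.imwrite('pics/c3b.png',im); print(np.load(f+'.npz')['T'].round(3))
E
```

```text
[ 0.612 -0.206  0.059] [321.40471802 226.89428364]
[ 0.612 -0.206  0.073] [321.4970712  235.86255689]
[ 0.602 -0.225  0.054] [334.44478117 252.70755608]
[ 0.593 -0.214  0.054] [312.00759264 252.78987503]
[ 0.632 -0.2    0.054] [334.95395201 193.7723835 ]
[ 0.623 -0.189  0.054] [311.31965646 193.86139817]
[ 0.602 -0.225  0.089] [337.32953659 281.68761218]
[ 0.593 -0.214  0.089] [310.34349663 281.78597316]
[ 0.632 -0.2    0.089] [338.15271632 211.92331092]
[ 0.623 -0.189  0.089] [309.38885489 212.03094871]
[[ 0.64   0.742  0.201  0.663]
 [-0.769  0.618  0.167 -0.163]
 [-0.    -0.261  0.965  0.237]
 [ 0.     0.     0.     1.   ]]
```

View pics/c3b.png

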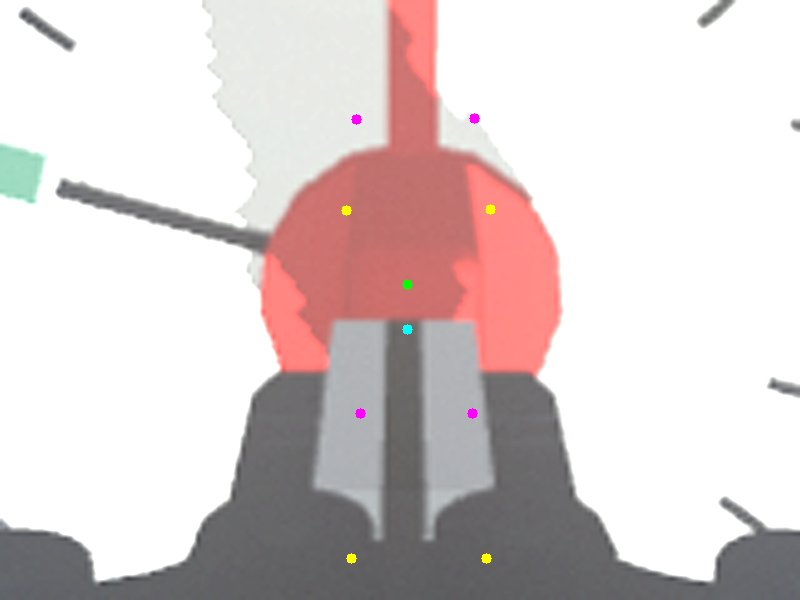

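The fingers are drawn above the bar rather than around it. Their tips look roughly 30 mm higher than the reported pose implies, so I'll triangulate the fingertip from the other two cameras.

```bash
python3 - <<'E'
from h import *
save("top",'pics/t4.png')
o=r.get_obs();M=R.from_rotvec(o["orientation"]).as_matrix();p=o["tcp_pos"]
out=[]
for f,(x,y) in(('pics/s3.png',(205,150)),('pics/t4.png',(345,125))):
    s=7; im=cv2.imread(f)[y:y+64,x:x+56]; im=cv2.resize(im,None,fx=s,fy=s,interpolation=cv2.INTER_CUBIC)
    im=cv2.convertScaleAbs(im,alpha=1.3,beta=20)
    for P,c in((p+M@[0,0,.014],(0,255,0)),(p+M@[0,0,-.03],(255,255,0)),((.609,-.21,.089),(0,255,255))):
        q=pix(f,P); print(f,q); cv2.circle(im,tuple(int(v) for v in (q-[x,y]+.5)*s),3,c,-1)
    out.append(im)
cv2.imwrite('pics/c4.png',np.hstack(out)); print(p)
E
```

```text
pics/s3.png [241.00995141 191.40814531]
pics/s3.png [239.0965236  184.30132569]
pics/s3.png [239.60072331 185.35651735]
pics/t4.png [376.66650791 159.3083787 ]
pics/t4.png [378.46139708 156.85166327]
pics/t4.png [379.17355868 158.55579961]
[ 0.61190381 -0.20606014  0.07327223]
```

View pics/c4.png

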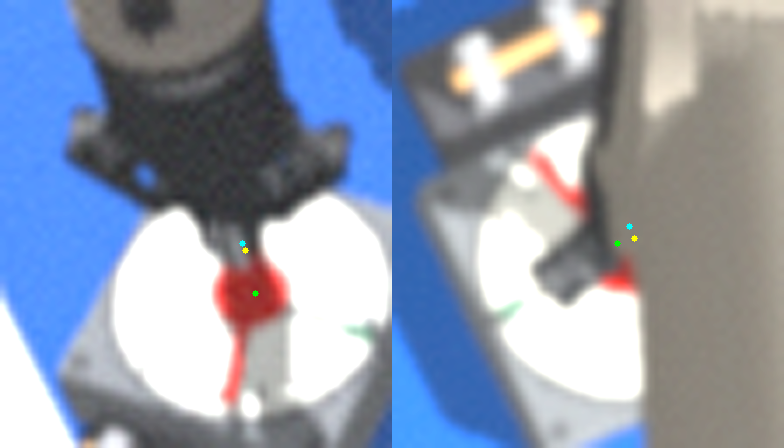

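In the scene view the shut tips end at about (239,188), versus (241,191) predicted. So the real tips are 20–30 mm higher than the reported pose implies. In the wrist view the fingers are also over the bar rather than around it. I'll open, correct by about 3 mm in x, and lower in small steps, watching the force.

{"fn": "apply_moves", "kwargs": {"moves": [[[0,0,0],0],[[0,0,0],0],[[0,0,0],0],[[-0.3,0.1,0],0],[[-0.3,0.1,0.5],0],[[-0.3,0.1,1],0],[[-0.3,0.1,1.5],0],[[-0.3,0.1,1.5],0],[[-0.3,0.1,1.5],0]], "claw": 1}}

```text
clock: 4.6
tcp_pos: [0.6098, -0.2085, 0.0576]
orientation: [-2.954, -1.068, 0.002]
contact_force: [0.2, 0.3, 0.4]
grip_width: 0.0856
```

{"fn": "apply_moves", "kwargs": {"moves": [[[0,0,0],0],[[0,0,0],0],[[0,0,0],0],[[0,0,0],0],[[0,0,0],0],[[0,0,0],0],[[0,0,0],0]], "claw": 0, "grip_force": 25}}

```text
clock: 5.18
tcp_pos: [0.6104, -0.2088, 0.0585]
orientation: [2.954, 1.068, 0.0]
contact_force: [-0.9, -0.8, 1.8]
grip_width: 0.0132
```

```bash
python3 - <<'E'
from h import *
f='pics/w5.png';d=save("wrist",f)
g=save("scene",'pics/s5.png')
o=r.get_obs();print(o["clock"],o["tcp_pos"],o["grip_width"],o["contact_force"])
c=cv2.resize(g["frame"][150:214,205:269],(400,400),interpolation=cv2.INTER_CUBIC)
e=cv2.resize(d["frame"][150:310,240:400],(400,400),interpolation=cv2.INTER_CUBIC)
cv2.imwrite('pics/c5.png',np.hstack([e,c]))
E
```

```text
5.2833 [ 0.61034784 -0.20879985  0.05852574] 0.012877553979717918 [0.42601208 0.13812737 1.29614104]
```

View pics/c5.png

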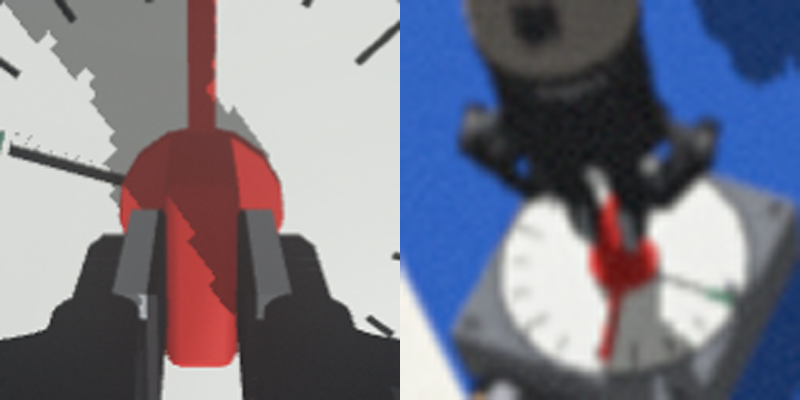

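The bar is now held: it shows between the pads in the wrist picture, and the opening reads about 13 mm against a 14 mm bar. I'll turn counterclockwise, which is negative roll since the tool points down.

{"fn": "apply_moves", "kwargs": {"moves": [[[0,0,0],-0.08],[[0,0,0],-0.18],[[0,0,0],-0.28],[[0,0,0],-0.38],[[0,0,0],-0.48],[[0,0,0],-0.58],[[0,0,0],-0.68],[[0,0,0],-0.78],[[0,0,0],-0.88],[[0,0,0],-0.95]]}}

```text
clock: 6.12
tcp_pos: [0.609, -0.2082, 0.0585]
orientation: [-2.132, -2.305, 0.002]
contact_force: [-5.0, 1.1, 6.6]
grip_width: 0.0132
```

{"fn": "apply_moves", "kwargs": {"moves": [[[0,0,0],-0.08],[[0,0,0],-0.16],[[0,0,0],-0.22],[[0,0,0],-0.25],[[0,0,0],-0.28],[[0,0,0],-0.28],[[0,0,0],-0.28]]}}

```text
clock: 6.7
tcp_pos: [0.6086, -0.2083, 0.0585]
orientation: [-1.795, -2.575, 0.003]
contact_force: [-6.4, 2.0, 6.7]
grip_width: 0.013
```

```bash
python3 - <<'E'
from h import *
o=r.get_obs();M=R.from_rotvec(o["orientation"]).as_matrix()
print(o["clock"],o["tcp_pos"],o["grip_width"],o["contact_force"],o["moment"],np.degrees(np.arctan2(M[1,0],M[0,0])),o["joints"][6])
d=save("wrist",'pics/w6.png')
cv2.imwrite('pics/c6.png',d["frame"][:,120:520])
E
```

```text
6.7 [ 0.60856733 -0.20832328  0.0585036 ] 0.013038372261551611 [-6.38624109  1.98182221  6.72799325] [0.37074408 1.40563395 0.02256122] 110.22935476828071 0.27889157725752367
```

View pics/c6.png

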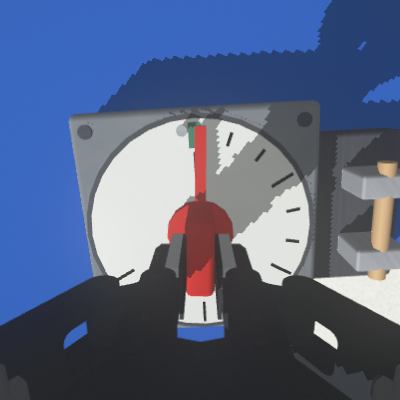

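The pointer at (200,130) is nearly on the green mark at (193,133), about 5° short. I'll turn it gently on to the stop.

{"fn": "apply_moves", "kwargs": {"moves": [[[0,0,0],-0.04],[[0,0,0],-0.07],[[0,0,0],-0.1],[[0,0,0],-0.1],[[0,0,0],-0.1]]}}

```text
clock: 7.17
tcp_pos: [0.6085, -0.2083, 0.0585]
orientation: [-1.667, -2.659, 0.002]
contact_force: [-6.1, 2.0, 7.3]
grip_width: 0.013
```

```bash
python3 - <<'E'
from h import *
o=r.get_obs();M=R.from_rotvec(o["orientation"]).as_matrix()
print(o["clock"],o["moment"],np.degrees(np.arctan2(M[1,0],M[0,0])))
E
```

```text
7.1667 [ 0.42432664  1.34557144 -0.68559672] 115.84152395223254
```

The moment about z jumped from 0.02 to -0.69 N m, so the pointer is on the stop. I'll ease off slightly, release, and lift.

{"fn": "apply_moves", "kwargs": {"moves": [[[0,0,0],0.02],[[0,0,0],0.02]]}}

```text
clock: 7.33
tcp_pos: [0.6085, -0.2083, 0.0585]
orientation: [-1.694, -2.642, 0.002]
contact_force: [-6.6, 2.3, 6.9]
grip_width: 0.0128
```

{"fn": "apply_moves", "kwargs": {"moves": [[[0,0,0],0],[[0,0,0],0],[[0,0,0],0],[[0,0,0],0],[[0,0,-2],0],[[0,0,-5],0],[[0,0,-8],0],[[0,0,-12],0],[[0,0,-12],0],[[0,0,-12],0]], "claw": 1}}

```text
clock: 8.17
tcp_pos: [0.6123, -0.209, 0.1813]
orientation: [1.689, 2.642, 0.002]
contact_force: [0.4, -0.6, -0.8]
grip_width: 0.0852
```

{"fn": "apply_moves", "kwargs": {"moves": [[[-2,0,0],0],[[-4,0,0],0],[[-5,0,0],0],[[-5,0,0],0],[[-5,0,0],0]]}}

```text
clock: 8.58
tcp_pos: [0.6306, -0.2538, 0.1769]
orientation: [-1.692, -2.644, -0.0]
contact_force: [-0.3, 0.3, 0.3]
grip_width: 0.0853
```

```bash
python3 - <<'E'
from h import *
d=save("wrist",'pics/w7.png');g=save("top",'pics/t7.png')["frame"]
c=cv2.resize(g[140:280,230:490],(400,215),interpolation=cv2.INTER_CUBIC)
cv2.imwrite('pics/c7.png',np.hstack([d["frame"][:,120:520],np.vstack([c,np.zeros((185,400,3),np.uint8)])]))
o=r.get_obs();print(o["clock"],o["tcp_pos"],o["contact_force"])
E
```

```text
8.6833 [ 0.63080244 -0.25247174  0.17767034] [0.31089931 0.4017637  0.21143974]
```

View pics/c7.png

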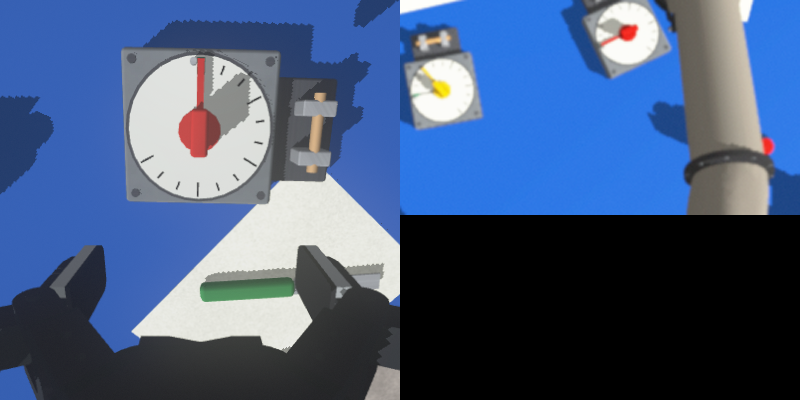

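The red pointer, tip at (201,58), covers the zero mark right beside the pin at (193,62). The can's cap is at about (469,234) in top-camera pixels, as before, and the gripper is clear. I'll hand in.

```bash
python3 -c "
from h import *
print(r.hand_in())"
```

```text
the job is handed in; nothing more can be done
None
```

I turned the red pointer counterclockwise by its grip bar to the zero stop, let go, lifted clear and handed the job in at about 8.7 s. No verdict is reported.

**Checks that passed:**
- **Stop reached:** the moment about the vertical axis rose from 0.02 to -0.69 N m as the pointer met the stop.
- **Final pictures:** the pointer covers the zero mark beside the pin, and the force on the released gripper is near zero. The yellow gauge looks untouched. The can's cap is within about 2 px of its first position, although the arm partly hid it.

**Check that failed:** the first close missed the bar (opening 0.3 mm). The cameras showed the fingertips about 20–30 mm higher than the reported tool position and the stated finger length imply. I lowered 15 mm more, watching the force, and the second close held the bar at 13 mm. I did not find the cause of that height mismatch.

**Disagreement:** the axis position differed by up to about 5 mm between camera views.

**Over budget:** I viewed 11 pictures, one past the limit of 10.

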